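Centre the vial on the intake scale and log it

ROBOT

A 7-joint arm with a two-finger parallel gripper is mounted at the origin on the work surface. World frame = base frame: x ahead of the robot, y to its left, z up, the work surface at z = 0. Lengths are in m, angles in rad, forces in N, time in s.
With the tool pointing down it reaches from about 0.4 to 0.85 m from the base axis. Payload 10.4 kg.
Tool frame: the origin (TCP) lies midway between the tips of the shut fingers; the grasp point (between the pads) lies 19 mm behind it (manip.grasp_offset is the distance from the TCP to the grasp point, in m); z points along the fingers, y is the line along which they close (so a half turn about z gives the same grasp; the last joint's range is limited). The gripper opens to 85 mm and grips with 20 to 120 N. Pads are 22 mm wide; open, the fingers measure 114 mm over their backs; the gripper's body (76 mm by 85 mm) begins 54 mm behind the grasp point. The pads swing forward as they close: fully open they stand 13 mm farther back than shut.
Start: joints at [1.285, 0.332, -0.065, 1.46, 0.022, 1.35, -0.088], TCP at [0.162, -0.604, 0.231] pointing down, gripper open.
Joint ranges: [-2.6, 2.6], [-0.5, 2.12], [-1.47, 1.34], [0.16, 2.42], [-1.27, 4.41], [0.06, 2.06], [-2.6, 2.6]. Speed limits (rad/s): [2.22, 2.22, 2.79, 2.79, 3.14, 3.14, 3.14].

INTERFACE

Orientations are given as a unit quaternion [x, y, z, w].
In Python, from workcell import manip gives the robot as it stands.
- The arm moves only by the tool jog_arm, called after "Call:" as name(argument=value, ...), one argument or row to a line, values as JSON. Schema: {"type":"object","properties":{"deltas":{"type":"string"},"grip_n":{"type":"number"},"only":{"type":"string"},"quiet":{"type":"boolean"},"lines":{"type":"string"}},"required":["deltas"],"additionalProperties":false}. deltas is a string of 1 to 20 rows, one to a line, with the numbers parted by commas; each row has 7 numbers: a rotation vector rx, ry, rz in normalised numbers (1 is 2 pi rad), then dx, dy, dz in normalised numbers (1 is 0.75 m), then the opening from 0.0 (shut) to 1.0 (fully open); each row is the pose to reach, as a shift and turn from the pose commanded when the call began, along the tool's axes at that moment; what a row does not reach only later rows make up. A row lasts 1/8 s, in which the tool goes at most 0.0625 m and 0.188 rad, less where a joint would pass 70% of its speed; a pose out of reach is approached as far as the arm can. The fingers move at their own pace and stop on an object; grip_n is the grip in N (left out, the last holds). Time passes only in rows, so rows that do not move let the fingers close. The tool returns the time, the measured TCP pose, the force, the opening and the grip force at its end. only (a regular expression) keeps the lines of the reply that match it, lines (a string "A,B") keeps lines A to B, and quiet returns only ok. A shift or turn number past 1, either way, is cut back to 1. Input that does not fit is refused with a message, and nothing moves.
- manip.get_obs(): the state, without advancing time (a new reading comes with each control period).
- manip.camera(name): name is "side" or "top" or "wrist"; returns the picture (400x640x3 uint8, blue, green, red); there is no depth.
- manip.calibration(name): a dict with "fx", "fy", "cx", "cy" (pixels), "world_from_camera" (4x4, takes a point from camera to world coordinates); the wrist camera has in their place "tool_from_camera" (4x4, takes a point from camera to tool coordinates, whose origin is the TCP and whose axes are the flange's). Camera axes: x right, y up, looking along -z (the intrinsics and any distortion apply to the point x, -y, -z); pixel columns grow to the right and rows downward; lengths in m; the calibration is good to about 2 mm. A picture is of the moment at which its call begins: read the wrist's pose just before it. calibration takes no time and is no camera call.
- manip.hand_in(): hands the job in; it is judged then, once.
The state is a dict: "clock": time; "joint_pos": joint angles; "joint_velocities": joint speeds; "tau": joint torques, N m; "position": TCP position; "ee_rot": TCP orientation; "ft_force": force on the tool from outside, world axes, zero at the start; "torque": the same for the moment, N m; "grip_width": opening from 0.0 (shut) to 1.0 (fully open); "grasp_force": force on a finger pad.
Only numpy, scipy, OpenCV 4.12 (cv2) and the standard library are available. Lean on these libraries where they do the work, as an engineer would, in place of code of your own. Each camera call takes 0.05 s, during which the arm holds its last target. There are 200 camera calls.

TASK

The orange vial stands off to one side of the small round steel pedestal of the intake scale. Without gripping, lifting or toppling it, nudge it with light touches of the fingertips until it stands upright in the middle of the pedestal and leave it standing free; then press the green button on the scale fully down to log it and let go. Touch the vial only gently, and leave the other things on the counter where they are.

Things in the scene. Friction and masses are not known exactly. Their poses are not given: they have to be found in the camera images.
- vial: orange vial on the pedestal, 60 mm tall: foot of diameter 26 mm up to 6 mm, orange body with white label, diameter 34 mm, from 6 to 46 mm, white cap of diameter 32 mm to 60 mm. 40 to 85 g. Slides if pushed low (under 15 mm above the pedestal), rocks or topples if pushed high or fast. More than 3 N in all (so any pinch) is too rough. Origin: centre of its underside; z up its axis.
- pedestal_top (a point): centre of the top face of the small round pedestal of the scale: a fixed steel disc of diameter 56 mm with a black ring round its rim, level, 44 mm above the counter and 22 mm above the scale's body. The vial's axis must come over this point; it starts 12 to 18 mm away in any direction. Friction of vial on disc about 0.6.
- scale: the intake scale, fixed to the counter: white body 150 mm (its x) by 270 mm (its y), 22 mm high. The pedestal stands at y = +70 mm; at y = -80 mm is a grey console 64 x 64 mm, its top 47 mm above the counter, carrying the green button. Origin: centre of the underside; yaw varies up to 0.45 rad.
- log_top (a point): centre of the top of the green round push button (diameter 26 mm, in a black round housing of diameter 42 mm and 12 mm high), about 69 mm above the counter when up; it is pressed straight down.
- log (a joint): travel of the green button in m: 0 up, 0.006 fully down; a spring pushes it back up; fully down takes 5 N; it counts as pressed beyond 0.0045.
- spare_vial: a second, identical orange vial, 60 mm tall, 34 mm in diameter, standing on the counter beside or behind the scale; leave alone. Origin: centre of its underside.
- organizer: green snap-lid pill organizer, 45 x 150 x 24 mm high, lying on the counter on the robot's side of the scale, its length along its y; leave alone. Origin: centre of its underside.
- dish: white ceramic dish, rim diameter 90 mm, 26 mm high, on the counter beside or behind the scale; leave alone. Origin: centre of its underside.
- bottle_cap: steel bottle cap, diameter 28 mm, 10 mm high, on the counter behind the scale; leave alone. Origin: centre of its underside.

How it is judged:
By the outcome, as a careful person would: the job done as asked, in the order asked, and still so for the second after the job is handed in, with the robot touching nothing.
It also fails if it takes over 51 s, if anything falls off the work surface, if the arm or the gripper's body presses on something with over 40 N, if the wrist force passes 120 N, or if a joint passes its speed limit or range.

## Working session

There is one attempt and no reset: what is moved stays moved. The work goes in short steps, Python scripts to look and compute and a tool call to move; the robot and the scene stay as the last step left them, time stands still between calls to the robot, and variables do not carry over. Pictures are saved under pics/ and viewed, at most 10 in all, crops included, and the job is handed in when it is done.

```bash
ls; mkdir -p pics
```

Run:
```python
from workcell import manip
import cv2
for n in("top","side"):
    cv2.imwrite(f"pics/{n}0.png",manip.camera(n)); 
    c=manip.calibration(n); print(n,{k:(v.tolist() if hasattr(v,'tolist') else v) for k,v in c.items()})
c=manip.calibration("wrist");print(c)
o=manip.get_obs();print(o)
```

```text
pics
workcell.py
top {'fx': 471.13692281086423, 'fy': 471.13692281086423, 'cx': 315.0447926758854, 'cy': 200.27043890514597, 'world_from_camera': [[-0.017110729933408987, 0.9922708834189584, -0.12290531656566217, 0.4841177982561335], [-0.9998535322875882, -0.016935476793198324, 0.002470546057033249, 0.08783222452062174], [0.00036999078208113477, 0.12292958775147142, 0.992415326142273, 0.9211366429153626], [0.0, 0.0, 0.0, 1.0]]}
side {'fx': 453.4195318145577, 'fy': 453.4195318145577, 'cx': 318.77616783534774, 'cy': 192.63096821199218, 'world_from_camera': [[0.9944267490428346, 0.06687389567850725, -0.08150658172736477, 0.5249268519569267], [-0.10542496582332513, 0.6381300820994897, -0.7626765860447331, -0.5555757501009891], [0.0010086472377364981, 0.7670188266245351, 0.6416238011750117, 0.6066522830419891], [0.0, 0.0, 0.0, 1.0]]}
{'fx': 301.20211287909046, 'fy': 301.20211287909046, 'cx': 321.80797629832546, 'cy': 200.19701192023308, 'tool_from_camera': array([[ 5.70902938e-04,  9.44844734e-01,  3.27518096e-01,
         8.37504121e-02],
       [ 9.99999079e-01, -1.36123557e-04, 
[... 233 characters left out ...]
int_pos': array([ 1.28540613,  0.33283758, -0.06468976,  1.46086834,  0.02158733,
        1.34991622, -0.08850242]), 'joint_velocities': array([ 0.00045392, -0.00266013, -0.0015162 , -0.00039471,  0.00075198,
        0.00078698,  0.00128637]), 'tau': array([ 2.08378500e-03, -6.26747489e+01,  4.98803461e-02, -3.92433035e+01,
        1.64720218e-02,  6.94618531e-03, -1.56650577e-05]), 'position': array([ 0.16226396, -0.60320865,  0.23057217]), 'ee_rot': array([ 9.91379556e-01,  1.31019578e-01, -1.13081773e-04, -6.57685465e-04]), 'ft_force': array([0.07015486, 0.53611316, 0.04644461]), 'torque': array([-0.05094979, -0.03229578,  0.01134339]), 'grasp_force': 0.0, 'grip_width': 0.996906703894921}
```

View pics/top0.png

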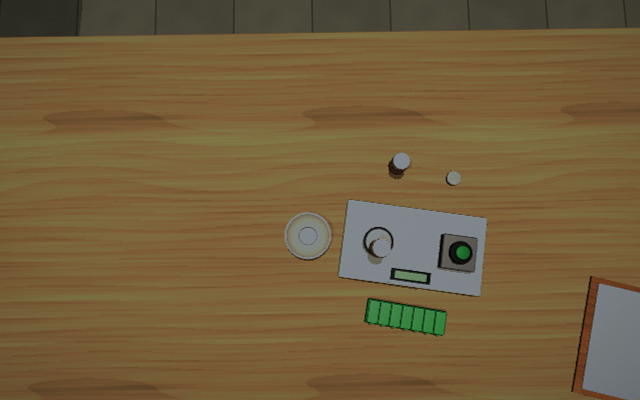

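View pics/side0.png

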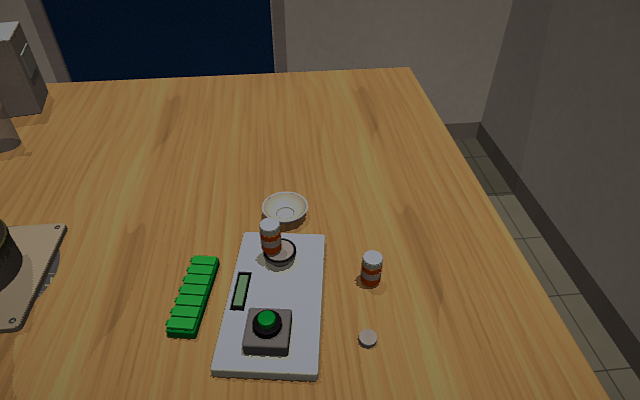

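The top view shows the pedestal ring near (378,241), the vial cap near (380,247) and the button near (462,253). The side view puts the vial at (271,240) and the button at (267,318). The vial is on the robot's side of the disc, so I'll enlarge both views.

Run:
```python
import cv2,numpy as np
t=cv2.imread("pics/top0.png");s=cv2.imread("pics/side0.png")
a=cv2.resize(t[220:270,340:390],(500,500)[:2],interpolation=cv2.INTER_CUBIC)
a=cv2.resize(t[222:270,350:410],None,fx=8,fy=8,interpolation=cv2.INTER_CUBIC)
b=cv2.resize(s[210:275,250:305],None,fx=6,fy=6,interpolation=cv2.INTER_CUBIC)
h=max(a.shape[0],b.shape[0]);P=np.zeros((h,a.shape[1]+b.shape[1],3),np.uint8)
P[:a.shape[0],:a.shape[1]]=a;P[:b.shape[0],a.shape[1]:]=b;P=np.clip(P.astype(float)*1.4,0,255).astype(np.uint8);print(P.shape)
cv2.imwrite("pics/crop1.png",P)
```

```text
(390, 810, 3)
```

View pics/crop1.png

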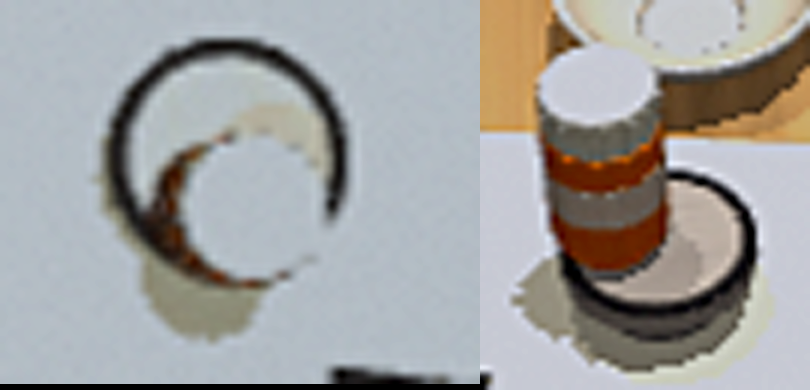

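Create h.py:
```python
import numpy as np
from workcell import manip
from scipy.spatial.transform import Rotation as R
def ray(n,u,v,o=None):
    c=manip.calibration(n)
    if n=="wrist":
        T=np.eye(4);T[:3,:3]=R.from_quat(o["ee_rot"]).as_matrix();T[:3,3]=o["position"];T=T@c["tool_from_camera"]
    else: T=np.array(c["world_from_camera"])
    d=T[:3,:3]@[(u-c["cx"])/c["fx"],-(v-c["cy"])/c["fy"],-1]
    return T[:3,3],d
def at(n,u,v,z,o=None):
    p,d=ray(n,u,v,o);return p+d*(z-p[2])/d[2]
def proj(n,P,o=None):
    c=manip.calibration(n)
    if n=="wrist":
        T=np.eye(4);T[:3,:3]=R.from_quat(o["ee_rot"]).as_matrix();T[:3,3]=o["position"];T=T@c["tool_from_camera"]
    else: T=np.array(c["world_from_camera"])
    q=np.linalg.inv(T)@np.append(P,1);return c["cx"]-c["fx"]*q[0]/q[2],c["cy"]+c["fy"]*q[1]/q[2]
def tool(P,o=None):
    o=o or manip.get_obs();return R.from_quat(o["ee_rot"]).inv().apply(np.array(P)-o["position"])
```

Run:
```python
from h import *
np.set_printoptions(precision=4,suppress=True)
print("ped",at("top",378,241.3,.044),at("side",279.5,250.2,.044))
print("cap",at("top",381.8,247.4,.104),at("side",269.6,223.6,.104))
print("btn",at("top",462.5,252.5,.069),at("side",267,317,.069))
c=[at("top",*p,.022) for p in[(349,200),(487,218),(480,296),(339,277)]];print(np.array(c),np.mean(c,0))
o=manip.get_obs();print(R.from_quat(o["ee_rot"]).as_matrix())
```

```text
ped [ 0.514  -0.0299  0.044 ] [ 0.5149 -0.0297  0.044 ]
cap [ 0.5014 -0.028   0.104 ] [ 0.5025 -0.0266  0.104 ]
btn [ 0.4905 -0.1778  0.069 ] [ 0.4931 -0.1772  0.069 ]
[[ 0.5949  0.0203  0.022 ]
 [ 0.5557 -0.243   0.022 ]
 [ 0.4093 -0.2207  0.022 ]
 [ 0.449   0.0429  0.022 ]] [ 0.5022 -0.1001  0.022 ]
[[ 0.9657  0.2598 -0.0004]
 [ 0.2598 -0.9657  0.0013]
 [-0.0001 -0.0013 -1.    ]]
```

Add to h.py:
```python
def target(P,yaw,tilt):
    o=manip.get_obs();x=np.array([np.cos(yaw),np.sin(yaw),0]);z=np.array([0,0,-1.])
    T=R.from_matrix(np.c_[x,np.cross(z,x),z])*R.from_rotvec([0,tilt,0])
    r=R.from_quat(o["ee_rot"]).inv()*T
    np.set_printoptions(precision=4,suppress=True);print("row",r.as_rotvec(),tool(P,o),"clock",o["clock"])
```

```bash
python3 -c "
from h import *
target([.464,-.020,.16],-.197,.12)"
```

```text
row [-0.0289  0.1182  0.4592] [ 0.4429 -0.4847  0.0712] clock 0.1
```

The manual's scale: shifts go in shares of 0.75 m and turns go in shares of 2 pi rad. Converting my numbers, -0.485 m is -0.6467, 0.071 m is 0.0947, 0.459 rad is 0.0731.

Call:
jog_arm(
  deltas="0,0,0,0.0533,-0.06,0,0.25\n0,0,0.0159,0.1067,-0.1173,0,0.25\n0,0,0.0318,0.16,-0.1747,0,0.25\n0,0,0.0477,0.2133,-0.2333,0,0.25\n0,0.0048,0.0637,0.2667,-0.292,0,0.25\n0,0.0095,0.0731,0.32,-0.3507,0,0.25\n0,0.0143,0.0731,0.3733,-0.408,0,0.25\n-0.0046,0.0188,0.0731,0.4267,-0.4667,0,0.25\n-0.0046,0.0188,0.0731,0.48,-0.5253,0.0267,0.25\n-0.0046,0.0188,0.0731,0.5333,-0.584,0.0533,0.25\n-0.0046,0.0188,0.0731,0.5907,-0.6467,0.08,0.25\n-0.0046,0.0188,0.0731,0.5907,-0.6467,0.0947,0.25\n-0.0046,0.0188,0.0731,0.5907,-0.6467,0.0947,0.25\n-0.0046,0.0188,0.0731,0.5907,-0.6467,0.0947,0.25",
)

```text
clock: 1.85
position: [0.4639, -0.0216, 0.1606]
ee_rot: [0.993, -0.099, 0.06, 0.007]
ft_force: [-0.3, -0.5, 0.0]
grip_width: 0.25
grasp_force: 0.0
```

Run:
```python
from h import *
import cv2
o=manip.get_obs();print(o["position"],o["ee_rot"],o["grip_width"],o["ft_force"])
im=manip.camera("wrist");cv2.imwrite("pics/w1.png",im)
target([.464,-.020,.16],-.197,.12)
for P in [(.5145,-.0298,.044),(.5022,-.0273,.104),o["position"]]: print(proj("wrist",P,o))
```

```text
[ 0.46393311 -0.02158872  0.16059342] [ 0.99325358 -0.099084    0.05984789  0.00692222] 0.249750489631334 [-0.30139393 -0.47112785  0.04748852]
row [ 0.0022 -0.0011 -0.0019] [-0.0005 -0.0015  0.0007] clock 1.9
(np.float64(319.12788428382754), np.float64(152.14172084136914))
(np.float64(318.63835137177404), np.float64(175.04916605591885))
(np.float64(321.6291979513772), np.float64(259.57271205088125))
```

View pics/w1.png

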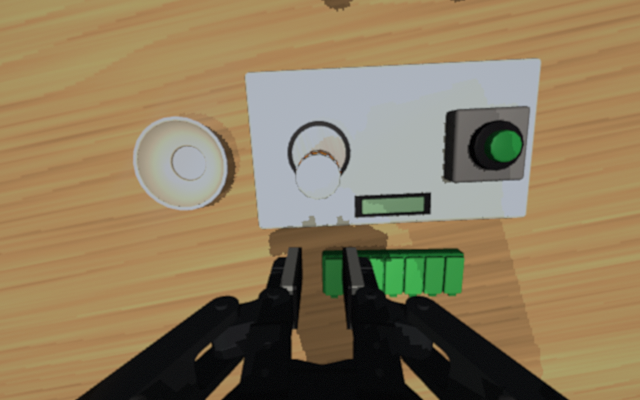

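The pedestal ring is centred at about (319,152) and the cap at about (318,175). Both match the projections from the fixed cameras to within 1 px. The finger gap spans u 301–343, about 24 mm. Next I'll descend behind the vial.

```bash
python3 -c "
from h import *
target([.4669,-.0203,.052],-.195,.12)
target([.4669,-.0203,.082],-.195,.12)"
```

```text
row [ 0.0024 -0.0011 -0.0039] [-0.0107 -0.002   0.1083] clock 1.9
row [ 0.0024 -0.0011 -0.0039] [-0.007  -0.002   0.0785] clock 1.9
```

To row units: 0.1083 m is 0.1444, 0.104 m is 0.1387.

Call:
jog_arm(
  deltas="0,0,0,-0.0053,-0.0027,0.04,0.25\n0,0,0,-0.0093,-0.0027,0.08,0.25\n0,0,0,-0.012,-0.0027,0.1067,0.25\n0,0,0,-0.0133,-0.0027,0.1267,0.25\n0,0,0,-0.0143,-0.0027,0.1387,0.25\n0,0,0,-0.0143,-0.0027,0.1444,0.25\n0,0,0,-0.0143,-0.0027,0.1444,0.25\n0,0,0,-0.0143,-0.0027,0.1444,0.25",
)

```text
clock: 2.9
position: [0.4672, -0.0188, 0.052]
ee_rot: [0.993, -0.098, 0.06, 0.007]
ft_force: [-0.3, -1.1, -0.2]
grip_width: 0.248
grasp_force: 0.0
```

Run:
```python
from h import *
import cv2
o=manip.get_obs();print(o["position"],o["ft_force"])
s=manip.camera("side");w=manip.camera("wrist")
a=cv2.resize(s[195:275,220:310],None,fx=5,fy=5,interpolation=cv2.INTER_CUBIC)
b=cv2.resize(w[60:360:1,260:380],None,fx=2.5,fy=2.5,interpolation=cv2.INTER_CUBIC)
h=max(len(a),len(b));P=np.zeros((min(h,600),a.shape[1]+b.shape[1],3),np.uint8)
P[:len(a),:a.shape[1]]=a;P[:len(b),a.shape[1]:]=b[:600]
cv2.imwrite("pics/c2.png",cv2.convertScaleAbs(P,alpha=1.5));print(P.shape)
target([.4669,-.0203,.052],-.195,.12)
Rm=R.from_quat(o["ee_rot"])
for y in(12,-12,26,-26): print(y,proj("side",o["position"]+Rm.apply([.011,y/1e3,0])),proj("wrist",o["position"]+Rm.apply([.011,y/1e3,0]),o))
```

```text
[ 0.46723941 -0.01879539  0.05197751] [-0.28294232 -1.10425711 -0.18809595]
(600, 750, 3)
row [ 0.0018 -0.0012 -0.0016] [ 0.      0.0015 -0.0001] clock 3.0
12 (np.float64(255.44160668108432), np.float64(249.50267825649865)) (np.float64(344.3008591155205), np.float64(241.28584269348244))
-12 (np.float64(258.24504194557176), np.float64(239.10871945290128)) (np.float64(298.98313835026994), np.float64(241.27943579511953))
26 (np.float64(253.74196207729645), np.float64(255.80424555727163)) (np.float64(370.7282823222958), np.float64(241.28957893201385))
-26 (np.float64(259.81935557417654), np.float64(233.27182669245724)) (np.float64(272.5398840875634), np.float64(241.2756973184356))
```

View pics/c2.png

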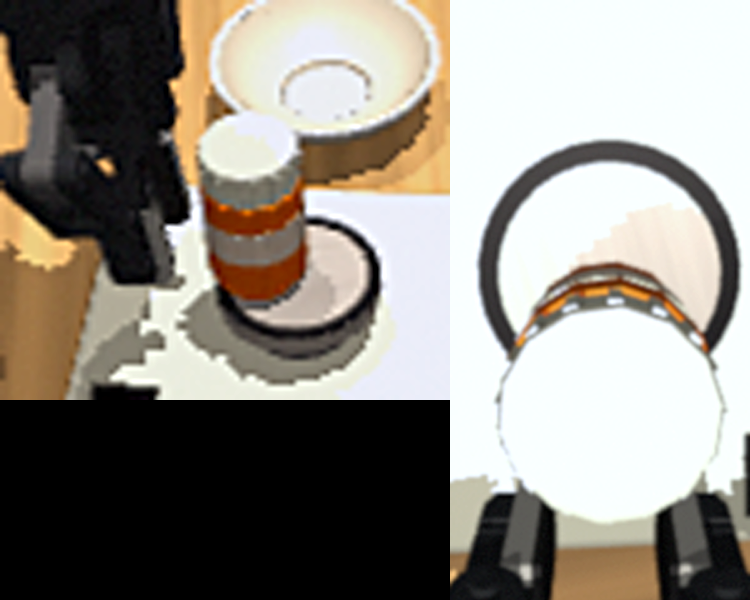

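The side crop shows the fingertips just behind the vial and level with its lower body. The far tip is at crop (187,222) and the near tip at (180,283). In the wrist crop, the cap is at full-picture (324.4,225.2), the ring at (323.6,168.4) and the fingertip inner edges at u 301 and 343.

Add to h.py:
```python
def look(name):
    import cv2
    o=manip.get_obs();w=manip.camera("wrist");cv2.imwrite(name,w);return o,w
```

Run:
```python
from h import *
o=manip.get_obs()
V=at("wrist",324.2,225,.104,o);P=at("wrist",323.4,168.2,.044,o);print(V,P,V-P)
print("tool V",tool(V-[0,0,.052],o),"P",tool(P,o))
```

```text
[ 0.50161484 -0.02648702  0.104     ] [ 0.51469474 -0.02927118  0.044     ] [-0.0130799   0.00278416  0.06      ]
tool V [0.03501944 0.00076519 0.00418348] P [0.04732572 0.00092501 0.01374201]
```

To row units: 0.018 m is 0.024, 0.017 m is 0.0227.

Call:
jog_arm(
  deltas="0,0,0,0.0013,0.0011,0.0013,0.25\n0,0,0,0.004,0.0011,0.0024,0.25\n0,0,0,0.006,0.0011,0.0027,0.25\n0,0,0,0.008,0.0011,0.0029,0.25\n0,0,0,0.0093,0.0011,0.0031,0.25\n0,0,0,0.0107,0.0011,0.0033,0.25\n0,0,0,0.012,0.0011,0.0035,0.25\n0,0,0,0.0133,0.0011,0.0036,0.25\n0,0,0,0.0147,0.0011,0.0037,0.25\n0,0,0,0.016,0.0011,0.0039,0.25\n0,0,0,0.0173,0.0011,0.0041,0.25\n0,0,0,0.0187,0.0011,0.0043,0.25\n0,0,0,0.02,0.0011,0.0044,0.25\n0,0,0,0.0213,0.0011,0.0045,0.25\n0,0,0,0.0227,0.0011,0.0047,0.25\n0,0,0,0.024,0.0011,0.0049,0.25\n0,0,0,0.024,0.0011,0.0049,0.25",
)

```text
clock: 5.12
position: [0.4848, -0.0231, 0.05]
ee_rot: [0.993, -0.098, 0.06, 0.007]
ft_force: [-0.5, -0.9, 0.1]
grip_width: 0.25
grasp_force: 0.1
```

Run:
```python
from h import *
import cv2
o,w=look("pics/w3.png")
s=manip.camera("side");cv2.imwrite("pics/s3.png",s)
a=cv2.resize(s[195:275,220:310],None,fx=4,fy=4,interpolation=cv2.INTER_CUBIC)
b=cv2.resize(w[100:300,250:390],None,fx=3,fy=3,interpolation=cv2.INTER_CUBIC)
P=np.zeros((600,a.shape[1]+b.shape[1],3),np.uint8)
P[:len(a),:a.shape[1]]=a;P[:len(b),a.shape[1]:]=b
cv2.imwrite("pics/c3.png",cv2.convertScaleAbs(P,alpha=1.2));print(P.shape)
```

```text
(600, 780, 3)
```

View pics/c3.png

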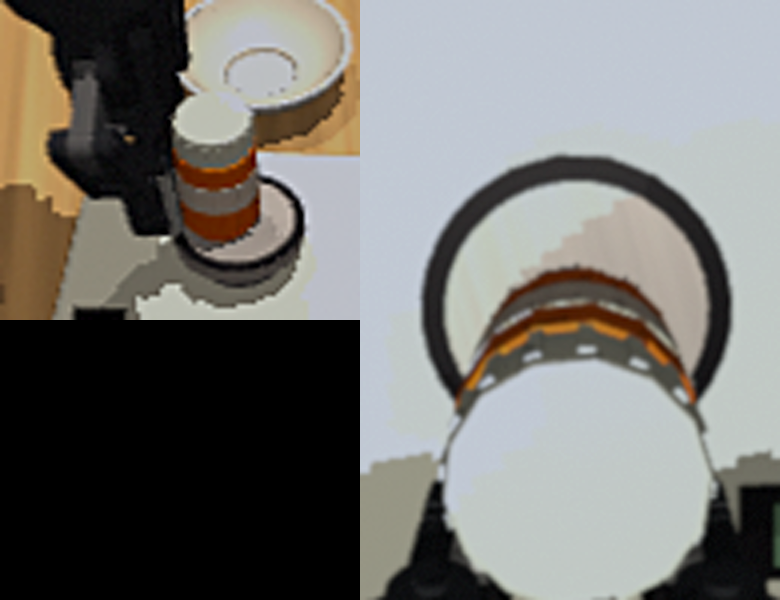

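The vial stands upright between the two tips. The cap is at about (322.4,264.0) and the ring at about (321.9,202.9).

Run:
```python
from h import *
o=manip.get_obs()
V=at("wrist",322.4,264,.104,o);P=at("wrist",321.9,202.9,.044,o);print(V,P,V-P)
print("tool V",tool(V-[0,0,.052],o),"P",tool(P,o),o["ft_force"])
# side view cap / top check: predicted extents
for n,A,r in(("ring",P,.028),("cap",V,.016)):
    q=np.array([proj("wrist",A+r*np.array([np.cos(t),np.sin(t),0]),o) for t in np.linspace(0,6.28,60)]);print(n,q.min(0),q.max(0))
```

```text
[ 0.50592218 -0.0275228   0.104     ] [ 0.51424174 -0.02917084  0.044     ] [-0.00831956  0.00164804  0.06      ]
tool V [0.02170526 0.00015546 0.00062442] P [0.02916255 0.0001339  0.00958653] [-0.62106944 -0.71906216  0.37353606]
ring [270.04104141 150.41262295] [373.75285523 251.68810424]
cap [276.83673338 220.10681716] [367.94939831 305.15995484]
```

To row units: 0.0065 m is 0.0087, 0.0058 m is 0.0077.

Call:
jog_arm(
  deltas="0,0,0,0.0013,0,0.0001,0.25\n0,0,0,0.0027,0,0.0003,0.25\n0,0,0,0.004,0,0.0005,0.25\n0,0,0,0.0053,0,0.0007,0.25\n0,0,0,0.0067,0,0.0008,0.25\n0,0,0,0.0077,0,0.0009,0.25\n0,0,0,0.0087,0,0.0011,0.25\n0,0,0,0.0087,0,0.0011,0.25",
)

```text
clock: 6.22
position: [0.4912, -0.0244, 0.05]
ee_rot: [0.993, -0.098, 0.06, 0.007]
ft_force: [0.4, 0.5, 0.1]
grip_width: 0.251
grasp_force: 0.2
```

Run:
```python
from h import *
import cv2
o,w=look("pics/w4.png")
s=manip.camera("side");cv2.imwrite("pics/s4.png",s);cv2.imwrite("pics/t4.png",manip.camera("top"))
a=cv2.resize(s[200:280,240:310],None,fx=5,fy=5,interpolation=cv2.INTER_CUBIC)
b=cv2.resize(w[140:340,250:390],None,fx=3,fy=3,interpolation=cv2.INTER_CUBIC)
P=np.zeros((600,a.shape[1]+b.shape[1],3),np.uint8)
P[:len(a),:a.shape[1]]=a;P[:len(b),a.shape[1]:]=b
cv2.imwrite("pics/c4.png",cv2.convertScaleAbs(P,alpha=1.2));print(P.shape,o["position"],o["ft_force"])
```

```text
(600, 770, 3) [ 0.49118508 -0.0244496   0.04998508] [0.43473752 0.50817334 0.10711318]
```

View pics/c4.png

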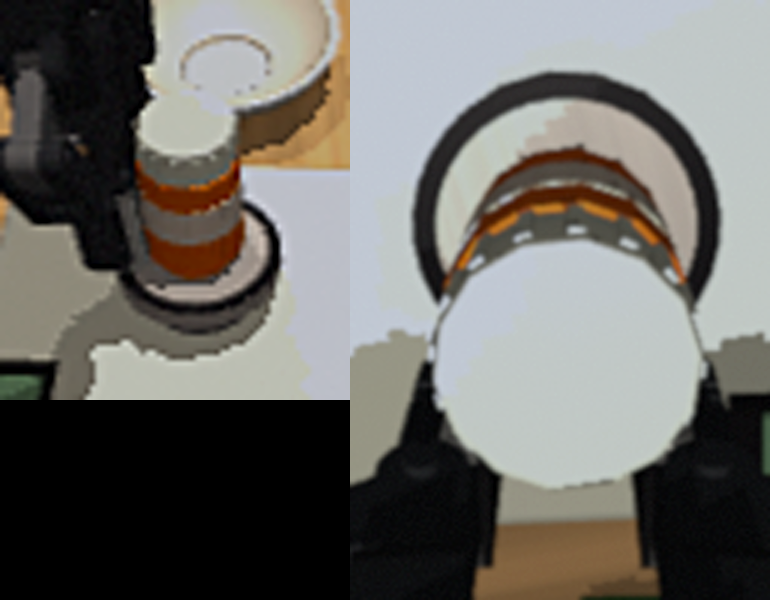

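The vial is upright. The cap extents are u 277.5–367.5 and v 219.5–302.5. The ring extents are u 271–373.3 with its top at v 163.5. In the side view the cap centre is near (277.2,224.5).

Run:
```python
from h import *
from scipy.optimize import least_squares
o=manip.get_obs();t=np.linspace(0,2*np.pi,120)
def ext(A,r,z):
    q=np.array([proj("wrist",[A[0]+r*np.cos(a),A[1]+r*np.sin(a),z],o) for a in t]);return np.r_[q.min(0),q.max(0)]
def fit(m,r,z):
    m=np.array(m,float);k=~np.isnan(m)
    s=least_squares(lambda A:(ext(A,r,z)-m)[k],[.51,-.029]);return s.x,s.fun
n=np.nan
V,f=fit([277.4,219.4,367.4,302.4],.016,.104);print(V,f)
P,g=fit([270.8,163.4,373.2,n],.028,.044);print(P,g)
print("err",V-P,"side cap",at("side",277.1,224.4,.104)[:2]-[.5149,-.0297],o["ft_force"])
print("tool",tool([*V,.05],o),tool([*P,.05],o))
```

```text
[ 0.51293623 -0.02892061] [-0.63594277 -1.05327466  0.63843533  1.24338362]
[ 0.5140187  -0.02919228] [-0.23524791  0.01632992  0.23590461]
err [-0.00108246  0.00027167] side cap [-5.12458922e-04  4.80156073e-05] [-0.13637212  0.09856351  0.14539072]
tool [0.02208134 0.00015658 0.00267762] [0.02318792 0.0002113  0.00281179]
```

To row units: -0.11 m is -0.1467, -0.09 m is -0.12.

Call:
jog_arm(
  deltas="0,0,0,0.0007,0,0.0001,0.25\n0,0,0,0.0011,0,0.0001,0.25\n0,0,0,0.0011,0,0.0001,0.25\n0,0,0,0,0,0,0.25\n0,0,0,-0.0027,0,0,0.25\n0,0,0,-0.008,0,-0.0013,0.25\n0,0,0,-0.0187,0,-0.0027,0.25\n0,0,0,-0.0347,0,-0.004,0.25\n0,0,0,-0.0467,0,-0.0067,0.25\n0,0,0,-0.0467,0,-0.0533,0.25\n0,0,0,-0.0427,0,-0.12,0.0\n0,0,0,-0.0427,0,-0.1467,0.0\n0,0,0,-0.0427,0,-0.1467,0.0\n0,0,0,-0.0427,0,-0.1467,0.0",
)

```text
clock: 8.12
position: [0.4464, -0.0156, 0.1544]
ee_rot: [0.993, -0.098, 0.059, 0.007]
ft_force: [0.4, -0.8, -0.4]
grip_width: -0.001
grasp_force: 0.0
```

Run:
```python
from h import *
import cv2
o,w=look("pics/w5.png")
s=manip.camera("side");cv2.imwrite("pics/s5.png",s);t=manip.camera("top");cv2.imwrite("pics/t5.png",t)
a=cv2.resize(s[200:280,240:310],None,fx=5,fy=5,interpolation=cv2.INTER_CUBIC)
b=cv2.resize(w[100:220,270:370],None,fx=4,fy=4,interpolation=cv2.INTER_CUBIC)
P=np.zeros((600,a.shape[1]+b.shape[1],3),np.uint8)
P[:len(a),:a.shape[1]]=a;P[:len(b),a.shape[1]:]=b
cv2.imwrite("pics/c5.png",cv2.convertScaleAbs(P,alpha=1.2));print(P.shape,o["position"],o["ft_force"])
for n in("wrist",):
  for A,r in(((.5142,-.0295,.044),.028),((.5142,-.0295,.104),.016)):
    q=np.array([proj(n,A+r*np.array([np.cos(k),np.sin(k),0]),o) for k in np.linspace(0,6.28,60)]);print(q.min(0),q.max(0))
```

```text
(600, 750, 3) [ 0.44636117 -0.01557852  0.1544471 ] [ 0.42357984 -0.79516635 -0.42911739]
[288.90357095  96.41157981] [354.67268711 163.92411283]
[297.69397867 104.33648619] [346.41379288 154.38306958]
```

View pics/c5.png

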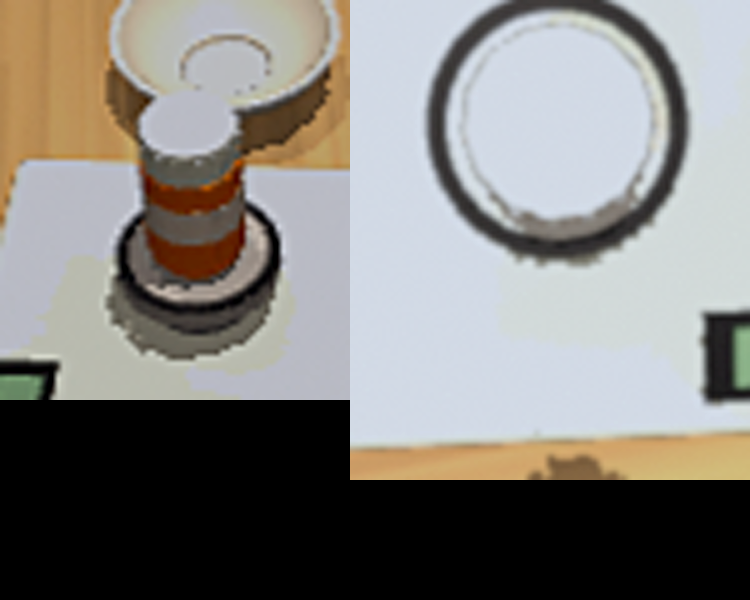

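The vial stands free and upright. The wrist view shows the cap at u 297.5–345.5 and v 105–154, inside the ring at u 289–355. The predicted centred cap is u 297.7–346.4 and v 104.3–154.4, so it's within about 0.5 mm. Next is the button.

```bash
python3 -c "
from h import *
target([.4922,-.1778,.154],-.197,0)
target([.4922,-.1778,.080],-.197,0)"
```

```text
row [ 0.0011 -0.1187  0.0003] [0.0761 0.1503 0.0095] clock 8.275
row [ 0.0011 -0.1187  0.0003] [0.0673 0.1502 0.083 ] clock 8.275
```

To row units: 0.15 m is 0.2, 0.11 m is 0.1467, -0.119 rad is -0.0189.

Call:
jog_arm(
  deltas="0,0,0,0.02,0.04,0,0\n0,-0.0064,0,0.0467,0.0933,0,0\n0,-0.0127,0,0.0733,0.1467,0.0067,0\n0,-0.0189,0,0.1013,0.2,0.0127,0\n0,-0.0189,0,0.0987,0.2,0.04,0\n0,-0.0189,0,0.0933,0.2,0.08,0\n0,-0.0189,0,0.09,0.2,0.104,0\n0,-0.0189,0,0.0897,0.2,0.1107,0\n0,-0.0189,0,0.0897,0.2,0.1107,0\n0,-0.0189,0,0.0897,0.2,0.1107,0",
)

```text
clock: 9.52
position: [0.4936, -0.1779, 0.0822]
ee_rot: [0.995, -0.098, 0.001, 0.001]
ft_force: [0.5, -0.5, 1.1]
grip_width: -0.002
grasp_force: 0.0
```

Run:
```python
from h import *
import cv2
o,w=look("pics/w6.png");s=manip.camera("side");cv2.imwrite("pics/s6.png",s)
a=cv2.resize(s[210:365,215:335],None,fx=3.5,fy=3.5,interpolation=cv2.INTER_CUBIC)
b=cv2.resize(w[100:340,240:400],None,fx=2.2,fy=2.2,interpolation=cv2.INTER_CUBIC)
P=np.zeros((560,a.shape[1]+b.shape[1],3),np.uint8)
P[:len(a),:a.shape[1]]=a;P[:len(b),a.shape[1]:]=b
cv2.imwrite("pics/c6.png",cv2.convertScaleAbs(P,alpha=1.2));print(P.shape)
target([.4922,-.1778,.062],-.197,0)
```

```text
(560, 772, 3)
row [ 0.0019 -0.0028  0.0001] [-0.0013  0.0001  0.0201] clock 9.625
```

View pics/c6.png

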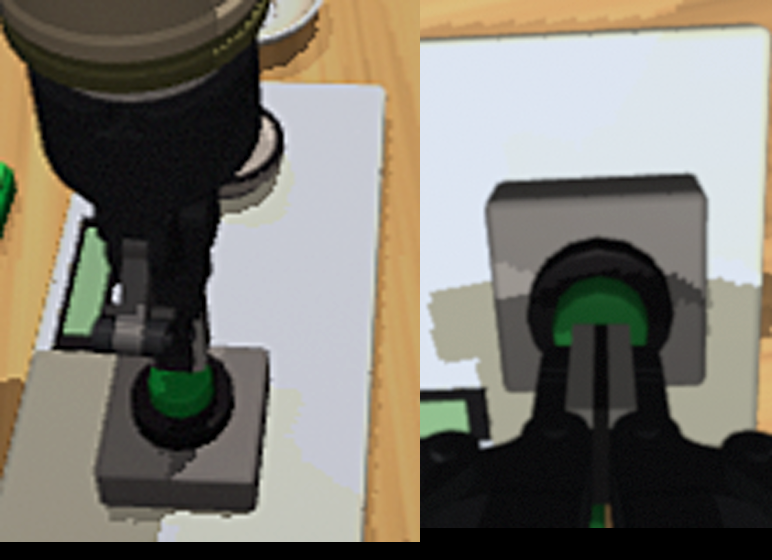

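The shut fingertips are centred over the green button, with the tips at crop (600,330) and the button centred at u 600. I'll press now.

To row units: 0.02 m is 0.0267, 0.019 m is 0.0253.

Call:
jog_arm(
  deltas="0,0,0,-0.0013,0,0.008,0\n0,0,0,-0.0017,0,0.0147,0\n0,0,0,-0.0017,0,0.0187,0\n0,0,0,-0.0017,0,0.0213,0\n0,0,0,-0.0017,0,0.024,0\n0,0,0,-0.0017,0,0.0253,0\n0,0,0,-0.0017,0,0.0267,0\n0,0,0,-0.0017,0,0.0267,0",
)

```text
clock: 10.62
position: [0.4916, -0.1775, 0.0628]
ee_rot: [0.995, -0.098, 0.0, 0.001]
ft_force: [-11.3, 3.0, 24.9]
grip_width: 0.001
grasp_force: 12.2
```

```bash
python3 -c "
from h import *
print(manip.get_obs()['position'],manip.get_obs()['ft_force'])"
```

```text
[ 0.49161072 -0.17752306  0.0627892 ] [-11.29028027   2.9567548   24.90087316]
```

To row units: -0.12 m is -0.16, -0.11 m is -0.1467.

Call:
jog_arm(
  deltas="0,0,0,0,0,-0.004,0\n0,0,0,0,0,-0.0133,0\n0,0,0,0,0,-0.04,0\n0,0,0,0,0,-0.0933,0\n0,0,0,-0.04,0.04,-0.1467,0\n0,0,0,-0.08,0.1067,-0.16,0\n0,0,0,-0.1067,0.16,-0.16,0\n0,0,0,-0.1067,0.16,-0.16,0\n0,0,0,-0.1067,0.16,-0.16,0",
)

```text
clock: 11.75
position: [0.3902, -0.2788, 0.1814]
ee_rot: [0.995, -0.098, 0.001, 0.001]
ft_force: [-0.0, 1.1, -1.8]
grip_width: 0.001
grasp_force: 0.0
```

Run:
```python
from h import *
import cv2
s=manip.camera("side");t=manip.camera("top")
a=cv2.resize(s[180:380,150:400],None,fx=1.8,fy=1.8,interpolation=cv2.INTER_CUBIC)
b=cv2.resize(t[140:340,280:500],None,fx=1.5,fy=1.5)
P=np.zeros((360,a.shape[1]+b.shape[1],3),np.uint8)
P[:len(a),:a.shape[1]]=a;P[:len(b),a.shape[1]:]=b
cv2.imwrite("pics/c7.png",cv2.convertScaleAbs(P,alpha=1.3));print(P.shape)
d=cv2.absdiff(s,cv2.imread("pics/s5.png"))[195:280,250:310].max();print(d)
```

```text
(360, 780, 3)
41
```

View pics/c7.png

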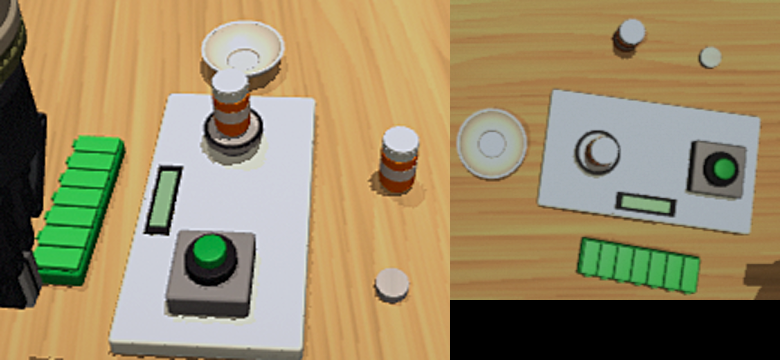

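The vial stands upright in the middle of the ring, at crop (231,100). The button is back up at (209,250), and the other objects haven't moved. Handing in.

```bash
python3 -c "
from workcell import manip
print(manip.hand_in())"
```

```text
the job is handed in; nothing more can be done
None
```

I nudged the vial upright to within about 0.5–1 mm of the pedestal's centre and left it free, then pressed the green button to its stop and released it. The press read about 25 N at the wrist, and I handed the job in at about 12 s.

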